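Fit the specimen arbors in the turning unit and reset it

ROBOT

A 6-joint arm with a two-finger parallel gripper is mounted at the origin on the work surface. World frame = base frame: x ahead of the robot, y to its left, z up, the work surface at z = 0. Lengths are in m, angles in rad, forces in N, time in s.
With the tool pointing down it reaches from about 0.275 to 1 m from the base axis. Payload 8.4 kg.
Tool frame: the origin (TCP) lies on the centre line of the jaws, within the pads' length; the fingertips stand 17 mm ahead of it and the grasp point (between the pads) lies 2 mm behind it (bot.tcp_to_tips is the z of the fingertips in the tool frame, in m); z points along the fingers, y is the line along which they close (so a half turn about z gives the same grasp; the last joint's range is limited). The gripper opens to 85 mm and grips with 20 to 120 N. Pads are 22 mm wide; open, the fingers measure 114 mm over their backs; the gripper's body (76 mm by 85 mm) begins 54 mm behind the grasp point. The pads swing forward as they close: fully open they stand 13 mm farther back than shut.
Start: joints at [1.225, 0.353, 1.633, -0, 1.155, -0.002], TCP at [0.211, 0.588, 0.248] pointing down, gripper open.
Joint ranges: [-2.63, 2.63], [-0.92, 2.1], [0.06, 2.66], [-1.3, 4.44], [0, 2.69], [-3.02, 3.02]. Speed limits (rad/s): [2.22, 2.22, 2.79, 3.14, 3.14, 3.14].

INTERFACE

Orientations are given as a unit quaternion [x, y, z, w].
In Python, from workcell import bot, hand, kinematics, get_obs, vision, hand_in gives the robot as it stands. The module is installed in compiled form; this text tells all that it offers. Calls block until the motion is done:
- bot.reach(position, orientation): joint-space move of the TCP to a pose.
- bot.servo_line(position, ori=None, velocity=0.15): straight line of the TCP; ori=None keeps the orientation; velocity is the mean speed in m/s.
- bot.goto_joints(angles): joint-space move.
- hand.move_gripper(opening, strength=None): finger opening in m; strength is the grip in N (None keeps the last); returns when the fingers have stopped.
- bot.dwell(seconds).
- kinematics.solve_ik(position, orientation): joint angles nearest the present ones, or None.
- get_obs(): the state.
- vision.read_camera(name): name is "side" or "top" or "wrist"; returns a dict with "frame" (400x640x3 uint8, red, green, blue), "intrinsics" (3x3 intrinsics, pixels), "dist" ([k1, k2, p1, p2, k3] as OpenCV has them; the pictures are not rectified), "view" (4x4, takes a point from world to camera coordinates). Camera axes: x right, y down, z forward; pixel columns grow to the right and rows downward; lengths in m; the calibration is good to about 2 mm. A picture is of the moment at which its call begins. There is no depth.
A pose or a line that the arm cannot do raises bot.IKError and nothing moves.
- hand_in(): hands the job in; it is judged then, once.
The state is a dict: "time_s": time; "joint_pos": joint angles; "joint_vel": joint speeds; "joint_efforts": joint torques, N m; "position": TCP position; "orientation": TCP orientation; "wrist_force": force on the tool from outside, world axes, zero at the start; "ft_torque": the same for the moment, N m; "gripper_width": finger opening in m; "grip_force": force on a finger pad.
Only numpy, scipy, OpenCV 4.12 (cv2) and the standard library are available. Lean on these libraries where they do the work, as an engineer would, in place of code of your own. Each camera call takes 0.05 s, during which the arm holds its last target. There are 200 camera calls.

TASK

Get the turning unit ready: pull out every dust plug and put it in the white plug box, and seat each specimen arbor from the rack fully home in a spindle of its own, its drive notches down over the dogs. Then push the button in the notch of the unit fully in with the tip of the stylus, and lay the stylus down in the steel tray. Do not drop an arbor on the bench, and leave the other things on the bench alone.

Things in the scene. Friction and masses are not known exactly. Their poses are not given: they have to be found in the camera images.
- arbor0: Specimen arbor, 0.2 to 0.45 kg; None if absent; all alike. Origin: centre of the underside of its steel flange (60 mm dia, 12 mm thick); z up the axis. Two notches go right through the flange's edge at +x and -x, 12 mm wide, from 19 mm radius outwards. Above it a block clamp, 12 to 56 mm above the origin, 40 mm along x, 26 mm across y (flats to grip), then a 24 mm dia mount, 8 mm high.
- arbor1: Specimen arbor like arbor0. Below the flange is a tapered shank 42 mm long, 28 mm dia at the flange, 15 mm at its end. At the start the arbors present hang upright in the rack's openings by their flanges, shank down, turned up to 0.5 rad from the rack's x.
- arbor2: Specimen arbor like arbor0 and arbor1.
- nose0 (a point): Spindle nose: centre of its flat face (62 mm dia, 85 mm above the bench), z up. A tapered socket opens upwards in it: 29.4 mm dia at the mouth, 42 mm deep. Two drive dogs stand 10 mm above the face along this frame's +x and -x, 21 to 30 mm from the axis, 8 mm wide. A seated arbor rests with its flange flat on the face, origin at this point, its x along this x (either way).
- nose1 (a point): Spindle nose like nose0. Each spindle can be turned by hand up to 0.7 rad either way from the unit's x against stiff friction (0.15 N m) and stays where it is left.
- nose2 (a point): Spindle nose like nose0 and nose1.
- plug0: Black plastic dust plug, 60 g; None if absent; sits loosely in a spindle socket at the start, resting with its flange close to the nose face. Tapered shank 42 mm long, 28 to 15 mm dia; flange 36 mm dia, 5 mm thick; round knob 28 mm dia from 5 to 45 mm above the origin. Origin: centre of the flange's underside, z up the axis.
- plug1: Dust plug like plug0.
- plug2: Dust plug like plug0.
- unit: Turning unit, fixed: ivory housing 150 mm (x) by 320 mm (y), deck 75 mm high, three spindle noses 100 mm apart along y. Origin: on the bench under the middle spindle. In its -x edge (robot's side), 50 mm to +y of the centre, is a notch 20 mm wide, open above and to -x, about 38 mm deep, floor 39 mm above the bench; the push button is inside it.
- button_face (a point): Centre of the face of the white spring push button (14 mm dia) in the notch: 20 mm inside the unit's edge and 55 mm above the bench. The button is pressed horizontally, along +x of this frame (and of the unit).
- plunger (a joint): Travel of the push button, m: 0 out, 0.005 fully in. It springs back. Needs 1.4 N to start, about 5 N to be fully in.
- stylus: Stylus, lying on the bench near the robot's side of the unit at the start: square aluminium handle 18 x 18 mm, 90 mm long (x from -75 to +15 mm), then a steel rod 8 mm dia with rounded end to x = +78 mm. Origin: on its underside, z up, +x towards the rod's tip; its axis is 9 mm above the underside. 60 g.
- stylus_grip (a point): Middle of the stylus handle, on its axis; axes as the stylus.
- stylus_tip (a point): End of the stylus rod, on its axis; axes as the stylus.
- tray: Shallow open steel tray, fixed, 90 mm (x) by 200 mm (y), 14 mm high, walls and floor 4 mm thick. Origin: centre of its underside on the bench.
- plug_box: Open white plastic box, fixed, 140 x 140 mm, 55 mm high, walls and floor 4 mm thick. Origin: centre of its underside on the bench.
- rack: Aluminium rack, fixed, 250 mm (x) by 90 mm (y), 70 mm high, with three 34 mm square openings 80 mm apart along its x, in which the arbors hang by their flanges. Origin: on the bench under its centre.
- beaker: Bystander, to be left alone: glass beaker, 68 mm dia, 90 mm high. Origin: centre of its underside.
- wash_bottle: Bystander, to be left alone: white squeeze bottle, 60 mm dia, 150 mm high. Origin: centre of its underside.
- jar: Bystander, to be left alone: amber jar, 60 mm dia, 75 mm high. Origin: centre of its underside.
- dish: Bystander, to be left alone: flat glass dish, 84 mm dia, 14 mm high. Origin: centre of its underside.
- slide_box: Bystander, to be left alone: grey slide box, 60 (x) x 100 (y) x 32 mm. Origin: centre of its underside.
- lens_cap: Bystander, to be left alone: grey lens cap, 56 mm dia, 16 mm high. Origin: centre of its underside.

How it is judged:
On the way, in this order (a step that is already met when the one before it is completed fails the run):
1. every dust plug is in the plug box and every arbor is seated in a spindle with its notches over the dogs (x of plug0 in the frame of plug_box between -0.066 and 0.066 m and y of plug0 in the frame of plug_box between -0.066 and 0.066 m and z of each of plug0, plug1, plug2 in the frame of plug_box below 0.06 m and x of plug1 in the frame of plug_box between -0.066 and 0.066 m and y of plug1 in the frame of plug_box between -0.066 and 0.066 m and x of plug2 in the frame of plug_box between -0.066 and 0.066 m and y of plug2 in the frame of plug_box between -0.066 and 0.066 m and ((horizontal distance between arbor0 and nose0 below 0.003 m and z of arbor0 in the frame of nose0 between -0.003 and 0.003 m and angle between the x axis of arbor0 and the x axis of nose0, either way round below 0.12 rad and angle between arbor0's own z axis and vertical below 0.06 rad) or (horizontal distance between arbor0 and nose1 below 0.003 m and z of arbor0 in the frame of nose1 between -0.003 and 0.003 m and angle between the x axis of arbor0 and the x axis of nose1, either way round below 0.12 rad and angle between arbor0's own z axis and vertical below 0.06 rad) or (horizontal distance between arbor0 and nose2 below 0.003 m and z of arbor0 in the frame of nose2 between -0.003 and 0.003 m and angle between the x axis of arbor0 and the x axis of nose2, either way round below 0.12 rad and angle between arbor0's own z axis and vertical below 0.06 rad)) and ((horizontal distance between arbor1 and nose0 below 0.003 m and z of arbor1 in the frame of nose0 between -0.003 and 0.003 m and angle between the x axis of arbor1 and the x axis of nose0, either way round below 0.12 rad and angle between arbor1's own z axis and vertical below 0.06 rad) or (horizontal distance between arbor1 and nose1 below 0.003 m and z of arbor1 in the frame of nose1 between -0.003 and 0.003 m and angle between the x axis of arbor1 and the x axis of nose1, either way round below 0.12 rad and angle between arbor1's own z axis and vertical below 0.06 rad) or (horizontal distance between arbor1 and nose2 below 0.003 m and z of arbor1 in the frame of nose2 between -0.003 and 0.003 m and angle between the x axis of arbor1 and the x axis of nose2, either way round below 0.12 rad and angle between arbor1's own z axis and vertical below 0.06 rad)) and ((horizontal distance between arbor2 and nose0 below 0.003 m and z of arbor2 in the frame of nose0 between -0.003 and 0.003 m and angle between the x axis of arbor2 and the x axis of nose0, either way round below 0.12 rad and angle between arbor2's own z axis and vertical below 0.06 rad) or (horizontal distance between arbor2 and nose1 below 0.003 m and z of arbor2 in the frame of nose1 between -0.003 and 0.003 m and angle between the x axis of arbor2 and the x axis of nose1, either way round below 0.12 rad and angle between arbor2's own z axis and vertical below 0.06 rad) or (horizontal distance between arbor2 and nose2 below 0.003 m and z of arbor2 in the frame of nose2 between -0.003 and 0.003 m and angle between the x axis of arbor2 and the x axis of nose2, either way round below 0.12 rad and angle between arbor2's own z axis and vertical below 0.06 rad))), for 0.2 s.
2. the button is pushed in (at least 4 mm of its 5) by the stylus (value of joint plunger above 0.004 m and contact force between stylus and plunger above 1 N), for 0.1 s.
At the end, for the whole second after the job is handed in: Every plug inside the plug box; every arbor seated in a spindle: within 3 mm of the axis and of the nose face in height, notches within 0.12 rad of the dogs, upright; the stylus lying inside the tray; the button out again; all at rest (all of step 1 and x of stylus_grip in the frame of tray between -0.04 and 0.04 m and y of stylus_grip in the frame of tray between -0.095 and 0.095 m and z of stylus_grip in the frame of tray below 0.024 m and x of stylus_tip in the frame of tray between -0.042 and 0.042 m and y of stylus_tip in the frame of tray between -0.097 and 0.097 m and z of stylus_tip in the frame of tray below 0.026 m and linear speed of each of stylus, arbor0, arbor1, arbor2, plug0, plug1, plug2 below 0.02 m/s and value of joint plunger below 0.002 m); the robot touches nothing.
It fails at once if an arbor drops to the bench (height (world z) of any of arbor0, arbor1, arbor2 below 0.045 m).
It fails at once if a bystander is moved more than 40 mm or tipped (distance of any of beaker, wash_bottle, jar, dish, slide_box, lens_cap from where it was at the start of the episode above 0.04 m or angle between any of beaker, wash_bottle, jar, dish, slide_box, lens_cap's own z axis and vertical above 0.5 rad).
Of arbor0, arbor1, arbor2 only 2 to 3 are there at a start; the rules pass over those that are not, and their reading is None.
Of plug0, plug1, plug2 only 1 to 2 are there at a start; the rules pass over those that are not, and their reading is None.
At some moment in a run one of stylus may be knocked a few centimetres aside while the robot is not near it.
It also fails if it takes over 210 s, if anything falls off the work surface, if the arm or the gripper's body presses on something with over 40 N, if the wrist force passes 120 N, or if a joint passes its speed limit or range.

## Working session

There is one attempt and no reset: what is moved stays moved. The work goes in short steps, each a Python script; the robot and the scene stay as the last script left them, time stands still between calls to the robot, and variables do not carry over. Pictures are saved under pics/ and viewed, at most 14 in all, crops included, and the job is handed in when it is done.

```bash
mkdir -p pics; ls
cat > h.py <<'E'
import numpy as np, cv2
from workcell import bot, hand, kinematics, get_obs, vision, hand_in
def cam(n, save=None):
    c=vision.read_camera(n)
    if save: cv2.imwrite('pics/'+save, c['frame'][:,:,::-1])
    return c
def ray(c,px):
    p=cv2.undistortPoints(np.array(px,float).reshape(-1,1,2),np.array(c['intrinsics']),np.array(c['dist'])).reshape(-1,2)
    V=np.array(c['view']);R=V[:3,:3];o=-R.T@V[:3,3]
    d=np.c_[p,np.ones(len(p))]@R
    return o,d
def onplane(c,px,z):
    o,d=ray(c,px); return o+d*((z-o[2])/d[:,2])[:,None]
def proj(c,P):
    V=np.array(c['view']);r,_=cv2.Rodrigues(V[:3,:3])
    return cv2.projectPoints(np.array(P,float).reshape(-1,1,3),r,V[:3,3],np.array(c['intrinsics']),np.array(c['dist']))[0].reshape(-1,2)
E
python3 - <<'E'
from h import *
for n in('top','side'):
    c=cam(n,n+'0.png'); V=np.array(c['view']); print(n,-V[:3,:3].T@V[:3,3],V[:3,:3].round(2).tolist(),np.array(c['intrinsics']).round(0).tolist())
print(get_obs())
E
```

```text
pics
top [0.51697545 0.02847122 1.21408512] [[-0.03, -1.0, -0.0], [-1.0, 0.03, -0.07], [0.07, -0.0, -1.0]] [[432.0, 0.0, 318.0], [0.0, 432.0, 192.0], [0.0, 0.0, 1.0]]
side [-0.06771557 -0.67951464  1.09064771] [[0.72, -0.69, -0.01], [-0.51, -0.53, -0.67], [0.46, 0.49, -0.74]] [[513.0, 0.0, 321.0], [0.0, 513.0, 201.0], [0.0, 0.0, 1.0]]
{'time_s': 0.1, 'joint_pos': array([ 1.22460283e+00,  3.53586195e-01,  1.63403462e+00, -5.43568331e-06,
        1.15517660e+00, -2.36876297e-03]), 'joint_vel': array([ 9.77292007e-04, -1.96628456e-03, -3.25089225e-04,  2.76620035e-05,
        3.13482117e-04,  1.45666430e-03]), 'joint_efforts': array([-2.13193925e-03, -6.06359339e+01, -3.42823541e+01, -2.41194011e-04,
        3.86489774e-03, -3.03451566e-05]), 'position': array([0.21053422, 0.58806459, 0.24764293]), 'orientation': array([ 1.71065725e-01,  9.85259435e-01, -5.93689778e-04, -1.02005361e-04]), 'wrist_force': array([ 0.53720679,  0.05281787, -0.41788262]), 'ft_torque': array([-0.00530692, -0.00749166,  0.04168777]), 'grip_force': 0.0, 'gripper_width': 0.08560082351783409}
```

View pics/top0.png

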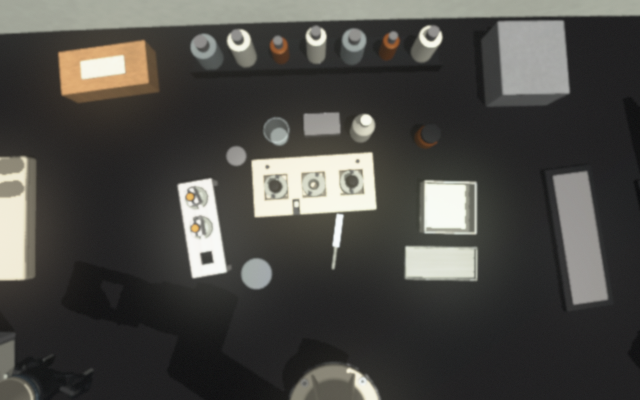

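View pics/side0.png

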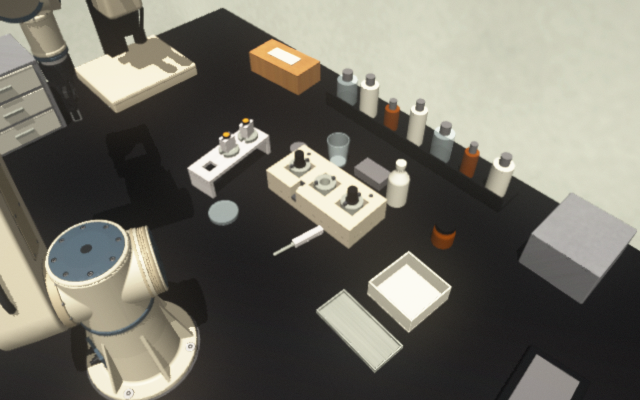

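The top view shows two arbors in the rack (at about (197,197) and (202,227)). There are plugs in the left (275,186) and right (352,181) spindles, and the middle one (313,184) is open. The stylus handle is at (338,230) with its tip at (333,268) toward the robot, the tray is at (441,263), the box at (449,207) and the notch at (296,205). The side view agrees with all of this.

```bash
cat >> h.py <<'E'
def rectat(c,seed,z,tol=(40,40,40),box=None):
    im=cv2.GaussianBlur(c['frame'],(3,3),0); m=np.zeros((402,642),np.uint8)
    cv2.floodFill(im.copy(),m,tuple(seed),0,tol,tol,cv2.FLOODFILL_FIXED_RANGE|cv2.FLOODFILL_MASK_ONLY|(255<<8))
    k=cv2.findContours(m[1:-1,1:-1],cv2.RETR_EXTERNAL,cv2.CHAIN_APPROX_NONE)[0]
    k=max(k,key=cv2.contourArea).reshape(-1,2)
    P=onplane(c,k,z)[:,:2]
    r=cv2.minAreaRect((P*1000).astype(np.float32)); return r
E
python3 - <<'E'
from h import *
c=cam('top')
for n,s,z in (('deck',(300,165),.075),('rack',(212,262),.07),('box',(449,184),.055),('tray',(441,263),.004),('stylus',(338,230),.018)):
    print(n,rectat(c,s,z, (60,)*3 if n!='tray' else (30,)*3))
for n,px,z in (('plugL',(275,186),.1),('mid',(313,184),.085),('plugR',(352,181),.1),('arb',(191,196),.134),('arb',(195,227),.134),('open',(207,258),.07),('notch',(296,205),.06),('sty',(338,230),.015),('tip',(333,268),.009),('dish',(257,274),.014),('lens',(236,155),.016)):
    print(n,onplane(c,[px],z).round(3))
w=cam('wrist','w0.png');V=np.array(w['view']);print(-V[:3,:3].T@V[:3,3],V[:3,:3].round(2).tolist(),w['intrinsics'])
from scipy.spatial.transform import Rotation as R
o=get_obs(); Rt=R.from_quat(o['orientation']).as_matrix(); print('cam in tool',Rt.T@(-V[:3,:3].T@V[:3,3]-o['position']),(Rt.T@V[:3,:3].T).round(3))
E
```

```text
deck ((614.000244140625, 38.511817932128906), (150.3411407470703, 319.6534118652344), 1.9223871231079102)
rack ((429.8472595214844, 326.39849853515625), (36.26716995239258, 36.2238883972168), 7.810379981994629)
box ((543.5625610351562, -327.31524658203125), (141.28956604003906, 140.3673553466797), 87.32393646240234)
tray ((391.13739013671875, -305.64813232421875), (188.30943298339844, 82.17884063720703), 86.84422302246094)
stylus ((489.24786376953125, -23.66298484802246), (16.443782806396484, 91.0849380493164), 80.9237060546875)
plugL [[0.611 0.138 0.1  ]]
mid [[0.614 0.039 0.085]]
plugR [[ 0.617 -0.062  0.1  ]]
arb [[0.589 0.346 0.134]]
arb [[0.511 0.337 0.134]]
open [[0.428 0.325 0.07 ]]
notch [[0.561 0.087 0.06 ]]
sty [[ 0.49  -0.025  0.015]]
tip [[ 0.386 -0.008  0.009]]
dish [[0.376 0.202 0.014]]
lens [[0.708 0.253 0.016]]
[0.13499004 0.61473092 0.37152638] [[0.34, 0.94, -0.0], [0.9, -0.32, 0.31], [0.29, -0.1, -0.95]] [[347.02402684   0.         319.76032668]
 [  0.         347.02402684 200.26563918]
 [  0.           0.           1.        ]]
cam in tool [ 0.08012941 -0.00058222 -0.12369313] [[-0.    -0.951 -0.31 ]
 [ 1.    -0.     0.001]
 [-0.001 -0.31   0.951]]
```

```bash
cat >> h.py <<'E'
from scipy.spatial.transform import Rotation as R
def down(a): # tool pointing down, tool x at world yaw a; closing line = a+-90deg
    return R.from_matrix(np.array([[np.cos(a),np.sin(a),0],[np.sin(a),-np.cos(a),0],[0,0,-1]])).as_quat()
U0=np.array([.614,.0385]); UY=.0335
def unit(x,y): c,s=np.cos(UY),np.sin(UY); return U0+np.array([c*x-s*y,s*x+c*y])
E
python3 - <<'E'
from h import *
hand.move_gripper(.085)
for n,p,a in (('rack',[.54,.34,.25],np.pi+.13),('unit',[.614,.0385,.26],np.pi+UY)):
    q=kinematics.solve_ik(p,down(a)); print(n,np.round(q,2))
    bot.reach(p,down(a)); bot.dwell(.3); c=cam('wrist'); np.save(n+'.npy',c,allow_pickle=True)
    im=c['frame'][:,:,::-1]; cv2.imwrite('pics/%s1.png'%n,im)
    print(get_obs()['time_s'],get_obs()['position'])
    P=[[*unit(0,y),.085] for y in(-.1,0,.1)]+[[.589,.346,.134],[.511,.337,.134]]
    print(proj(c,P).round(0).tolist())
E
```

```text
rack [ 0.56  0.37  1.6  -0.    1.17 -1.14]
2.2917 [0.53970148 0.34044325 0.25000566]
[[-82.0, 210.0], [-1.0, 220.0], [95.0, 231.0], [318.0, 264.0], [320.0, 164.0]]
unit [ 0.06  0.33  1.64 -0.    1.17 -1.54]
3.825 [0.61397944 0.03924793 0.25997569]
[[207.0, 182.0], [319.0, 182.0], [430.0, 182.0], [690.0, 182.0], [707.0, 85.0]]
```

View pics/rack1.png

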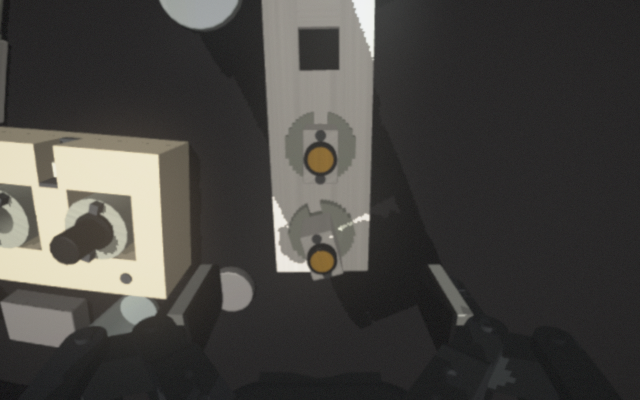

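View pics/unit1.png

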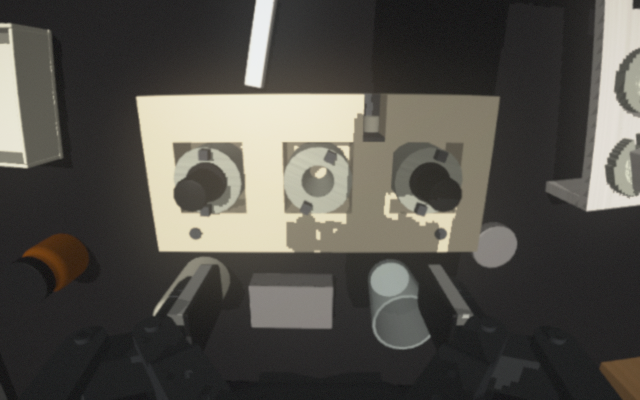

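The rack view shows two arbors: A at (320,158), nearly square to the rack with its notch at (320,118), and B at (321,258), turned with its notch at about (315,212). In the unit view the dogs sit at (205,155)/(206,212), (331,158)/(307,210) and (442,157)/(420,210), and the button is in the notch at (372,122).

Run:
```python
from h import *
u=np.load('unit.npy',allow_pickle=True).item()['frame'];r=np.load('rack.npy',allow_pickle=True).item()['frame']
a=cv2.resize(u[135:230,160:480],None,fx=2.5,fy=2.5,interpolation=cv2.INTER_CUBIC)
b=cv2.resize(r[100:200,270:370],None,fx=3.3,fy=3.3,interpolation=cv2.INTER_CUBIC)
d=cv2.resize(r[190:290,270:370],None,fx=3.3,fy=3.3,interpolation=cv2.INTER_CUBIC)
o=np.zeros((600,800,3),np.uint8);o[:a.shape[0],:a.shape[1]]=a;o[250:580,:330]=b;o[250:580,350:680]=d
o=cv2.convertScaleAbs(o,alpha=1.5)
cv2.imwrite('pics/crop1.png',o[:,:,::-1])
```

```text
(no output)
```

View pics/crop1.png

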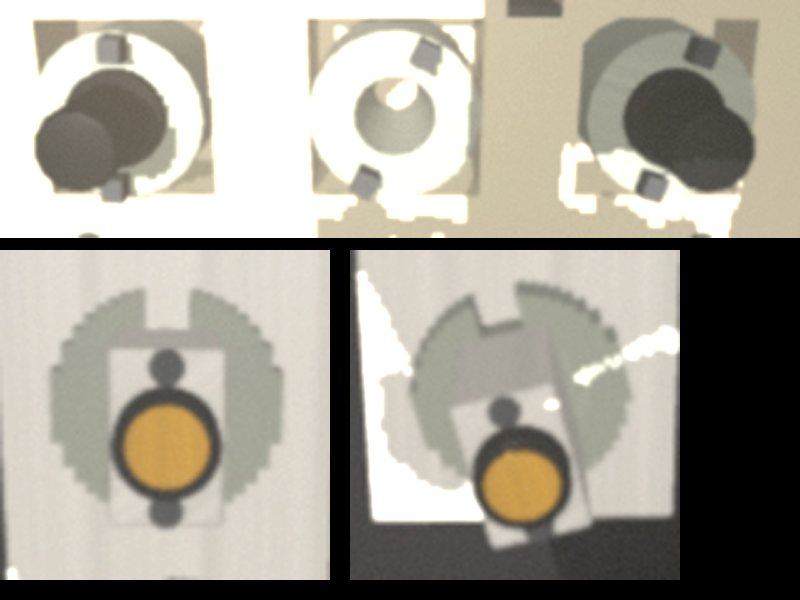

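Run:
```python
from h import *
u=np.load('unit.npy',allow_pickle=True).item();r=np.load('rack.npy',allow_pickle=True).item()
k=lambda p:(np.array(p,float)/2.5+[160,135])
def ul(P): # unit local
    d=P[:,:2]-U0;c,s=np.cos(UY),np.sin(UY);return np.c_[c*d[:,0]+s*d[:,1],-s*d[:,0]+c*d[:,1]]
for n,p in (('-y',[(110,48),(116,187)]),('mid',[(427,57),(365,184)]),('+y',[(703,52),(652,185)])):
    P=ul(onplane(u,k(p),.092)); d=P[1]-P[0]; print(n,(P*1000).round(1).tolist(),'mid',P.mean(0).round(4),'len',np.hypot(*d).round(4),'ang',np.arctan2(d[1],d[0]).round(3))
# deck corners
print('deck',(ul(onplane(u,[(138,97),(498,97),(479,249),(160,251)],.075))*1000).round(1).tolist())
print('button', ul(onplane(u,[(372,116)],.06)).round(4))
kr=lambda p:np.c_[270+np.array(p,float)[:,0]/3.3,100+(np.array(p,float)[:,1]-250)/3.3]
kb=lambda p:np.c_[270+(np.array(p,float)[:,0]-350)/3.3,190+(np.array(p,float)[:,1]-250)/3.3]
for n,f,ctr,e in (('A',kr,(166,443),[(109,350),(109,520),(223,350),(223,520)]),('B',kb,(521,480),[(450,408),(490,548),(555,385),(592,525)])):
    print(n,onplane(r,f([ctr]),.134).round(4)); E=onplane(r,f(e),.126)[:,:2]
    for i in(0,2): d=E[i+1]-E[i]; print(np.arctan2(d[1],d[0]).round(3),np.hypot(*d).round(4))
    print('block ctr',E.mean(0).round(4), 'w',np.hypot(*(E[2]-E[0])).round(4))
print('open',onplane(r,[(319.5,48.5)],.07).round(4))
```

```text
-y [[-26.4, -98.2], [24.1, -101.1]] mid [-0.0012 -0.0997] len 0.0506 ang -0.057
mid [[-23.1, 10.2], [22.8, -11.4]] mid [-0.0001 -0.0006] len 0.0507 ang -0.44
+y [[-25.2, 105.0], [23.1, 91.6]] mid [-0.0011  0.0983] len 0.0502 ang -0.27
deck [[-74.4, -158.4], [-74.7, 156.8], [71.6, 160.1], [74.1, -159.0]]
button [[-0.0557  0.0486]]
A [[0.5071 0.3366 0.134 ]]
0.117 0.0377
0.146 0.0377
block ctr [0.5073 0.3367] w 0.0244
B [[0.5853 0.3481 0.134 ]]
0.369 0.0389
0.381 0.0385
block ctr [0.5863 0.3485] w 0.0254
open [[0.4292 0.3258 0.07  ]]
```

```bash
cat >> h.py <<'E'
def st(m=''):
    o=get_obs(); print(m,'t',round(o['time_s'],1),'p',o['position'].round(4),'w',round(o['gripper_width'],4),'g',round(o['grip_force'],1),'F',o['wrist_force'].round(1)); return o
def pickplug(xy,a,bx):
    hand.move_gripper(.06); bot.reach([*xy,.2],down(a)); bot.servo_line([*xy,.115]); hand.move_gripper(0,30); st('grip')
    bot.servo_line([*xy,.23],velocity=.12); st('up')
    bot.reach([*bx,.2],down(a)); bot.servo_line([*bx,.085]); hand.move_gripper(.06); bot.servo_line([*bx,.22]); st('rel')
E
python3 - <<'E'
from h import *
pickplug(unit(0,-.1),np.pi+UY-.057,[.5436,-.302])
pickplug(unit(0,.0985),np.pi+UY-.27,[.5436,-.352])
p=[.614,.0385,.26]; bot.reach(p,down(np.pi+UY)); bot.dwell(.2); c=cam('wrist','unit2.png'); np.save('unit2.npy',c,allow_pickle=True); cam('top','top2.png')
import cv2
u=c['frame'];a=cv2.resize(u[135:230,160:480],None,fx=2.5,fy=2.5,interpolation=cv2.INTER_CUBIC)
t=cv2.imread('pics/top2.png')[:,:,::-1][140:290,240:500]; t=cv2.resize(t,None,fx=2,fy=2)
o=np.zeros((550,800,3),np.uint8);o[:a.shape[0],:a.shape[1]]=a;o[245:545,:520]=t
cv2.imwrite('pics/crop2.png',o[:,:,::-1])
E
```

```text
grip t 5.8 p [ 0.6181 -0.0617  0.1161] w 0.027 g 29.5 F [-0.4 -0.9  6.8]
up t 7.0 p [ 0.6168 -0.0614  0.2291] w 0.0272 g 29.6 F [-0.6  0.8 -1. ]
rel t 10.3 p [ 0.543  -0.3017  0.219 ] w 0.0597 g 0.0 F [ 0.2 -0.4  0. ]
grip t 13.3 p [0.6114 0.137  0.1161] w 0.0271 g 29.2 F [-0.7 -0.   7.3]
up t 14.4 p [0.6102 0.1369 0.2291] w 0.0269 g 29.5 F [ 0.2 -0.2  0. ]
rel t 18.6 p [ 0.5431 -0.3517  0.2189] w 0.0598 g 0.0 F [-0.2 -0.5 -0.5]
```

View pics/crop2.png

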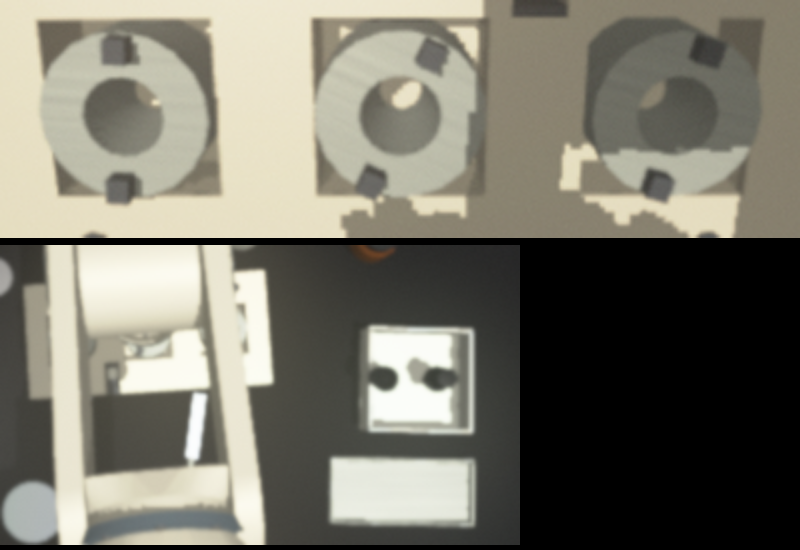

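```bash
cat >> h.py <<'E'
def pickarbor(xy,yaw):
    a=np.pi+yaw; hand.move_gripper(.055); bot.reach([*xy,.21],down(a)); bot.servo_line([*xy,.112],velocity=.1)
    hand.move_gripper(0,60); o=st('grip'); bot.servo_line([*xy,.25],velocity=.1); st('up')
def seat(xy,yaw,z0=.127):
    a=np.pi+yaw; xy=np.array(xy,float); bot.reach([*xy,.25],down(a)); bot.servo_line([*xy,z0+.03],velocity=.08); bot.dwell(.3)
    F0=st('pre')['wrist_force']; z=z0+.03
    while z>z0-.001:
        z-=.0015; bot.servo_line([*xy,z],velocity=.03); bot.dwell(.05); o=get_obs(); F=o['wrist_force']-F0
        if np.hypot(*F[:2])>2: xy+=np.clip(F[:2]*.00008,-.0006,.0006)
        if F[2]>14: break
    st('end'); print('z tgt',z,'dF',F.round(1),'xy',xy); return F
E
python3 - <<'E'
from h import *
u=np.load('unit2.npy',allow_pickle=True).item()
k=lambda p:(np.array(p,float)/2.5+[160,135])
def ul(P):
    d=P[:,:2]-U0;c,s=np.cos(UY),np.sin(UY);return np.c_[c*d[:,0]+s*d[:,1],-s*d[:,0]+c*d[:,1]]
N=[]
for n,p in (('-y',[(117,49),(121,188)]),('mid',[(431,55),(371,182)]),('+y',[(707,52),(657,184)])):
    P=ul(onplane(u,k(p),.092)); d=P[1]-P[0]; N.append((P.mean(0),np.arctan2(d[1],d[0]))); print(n,P.mean(0).round(4),'len',np.hypot(*d).round(4),'ang',N[-1][1].round(3))
for n,p in (('mouth-',(123,117)),('mouthm',(399,116)),('mouth+',(678,115))): print(n,ul(onplane(u,k([p]),.085)).round(4))
pickarbor([.507,.3366],.131)
E
```

```text
-y [-0.0011 -0.0995] len 0.0506 ang -0.072
mid [-0.0009 -0.0008] len 0.0503 ang -0.429
+y [-0.001   0.0979] len 0.0497 ang -0.268
mouth- [[-0.0004 -0.1003]]
mouthm [[-0.0004 -0.0013]]
mouth+ [[-0.0007  0.0988]]
grip t 23.3 p [0.5074 0.3368 0.1128] w 0.0253 g 60.2 F [ 0.4 -1.6  5.8]
up t 24.8 p [0.5067 0.3364 0.2492] w 0.025 g 59.0 F [ 0.6  0.5 -4.2]
```

Run:
```python
from h import *
seat(unit(-.0006,-.0008),UY-.434)
```

```text
pre t 27.6 p [0.6135 0.0377 0.1573] w 0.0252 g 59.0 F [ 0.8 -0.4 -3.7]
end t 34.0 p [0.6137 0.0377 0.1277] w 0.0253 g 62.0 F [-5.9 -1.2 18.4]
z tgt 0.12549999999999997 dF [-6.7 -0.8 22.1] xy [0.61249222 0.03754506]
```

Run:
```python
from h import *
hand.move_gripper(.05); o=st('rel'); bot.servo_line([*o['position'][:2],.23],velocity=.12)
pickarbor([.5857,.3483],.375)
seat(unit(-.0006,-.0999),UY-.066)
```

```text
rel t 34.3 p [0.6131 0.0376 0.1253] w 0.0503 g 0.0 F [-0.6 -0.5 -0.6]
grip t 38.3 p [0.5861 0.3485 0.1128] w 0.0254 g 60.1 F [-1.5 -0.6  6.6]
up t 39.8 p [0.5854 0.3481 0.2492] w 0.0252 g 59.0 F [-0.2 -0.8 -2.7]
pre t 42.9 p [ 0.6168 -0.0614  0.1572] w 0.0251 g 59.0 F [ 0.3  0.7 -1.4]
end t 49.2 p [ 0.6167 -0.0618  0.1277] w 0.0252 g 61.8 F [-7.7 -0.4 18.6]
z tgt 0.12549999999999997 dF [-8.  -1.1 20. ] xy [ 0.6157054  -0.06203729]
```

Run:
```python
from h import *
hand.move_gripper(.05); o=st('rel'); bot.servo_line([*o['position'][:2],.24],velocity=.12)
bot.reach([.53,.0,.25],down(np.pi)); bot.dwell(.3); c=cam('wrist','sty.png'); np.save('sty.npy',c,allow_pickle=True); cam('side','side3.png')
o=cv2.imread('pics/side3.png')[120:270,160:400]; cv2.imwrite('pics/side3c.png',cv2.resize(o,None,fx=3.3,fy=3.3,interpolation=cv2.INTER_CUBIC))
```

```text
rel t 49.6 p [ 0.6165 -0.0618  0.1254] w 0.0497 g 0.0 F [ 0.2 -0.3  0.1]
```

View pics/sty.png

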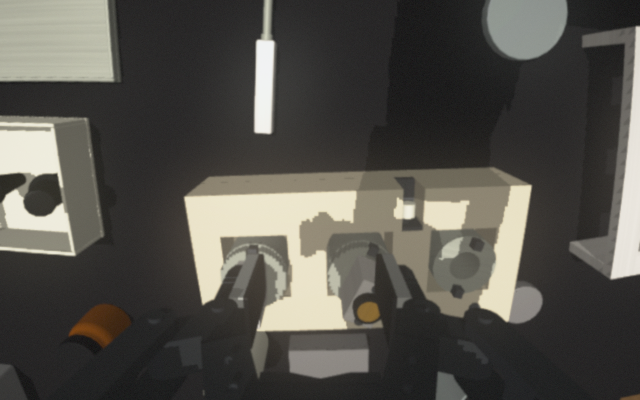

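View pics/side3c.png

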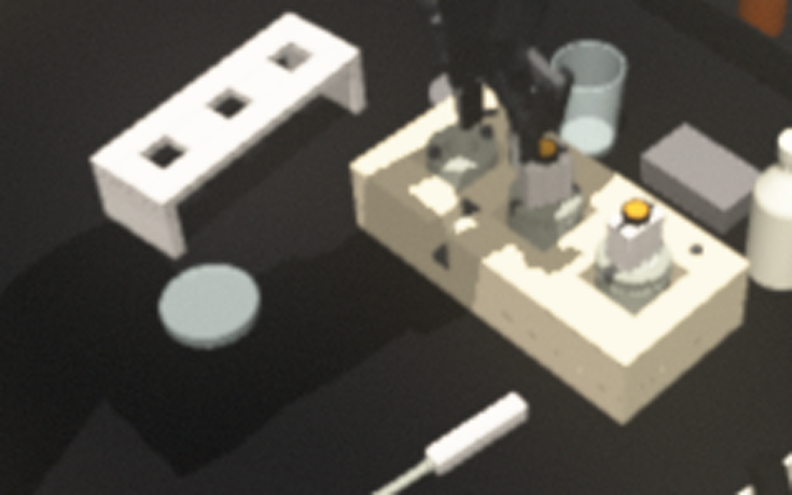

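Both arbors sit flush in the middle and -y noses. The stylus handle runs from (265,42) to (263,133), with its tip toward the robot, so I'll grip it now.

Run:
```python
from h import *
c=np.load('sty.npy',allow_pickle=True).item()
r=rectat(c,(264,90),.018,(70,)*3); print(r)
b=cv2.boxPoints(r)/1000; 
e=[b[1]-b[0],b[2]-b[1]]; v=max(e,key=np.linalg.norm); v=v*(-np.sign(v[0])); yaw=np.arctan2(v[1],v[0]); xy=np.array(r[0])/1000; print(xy,yaw, onplane(c,[(265,42),(263,133)],.018).round(4))
a=yaw%(2*np.pi); print(np.round(kinematics.solve_ik([*xy,.1],down(a)),2))
if max(r[1])>80 and 12<min(r[1])<24:
    hand.move_gripper(.045); bot.reach([*xy,.1],down(a)); bot.servo_line([*xy,.021],velocity=.06); hand.move_gripper(0,60); st('grip')
    bot.servo_line([*xy,.2],velocity=.12); st('up')
    for y in (.05,.0): print(np.round(kinematics.solve_ik([.42,.08,.2],down(UY)),2))
    bot.reach([.42,.08,.2],down(UY)); st('flip'); cam('side','side4.png')
```

```text
((432.03436279296875, -54.394493103027344), (16.861961364746094, 123.3049545288086), 86.03278350830078)
[ 0.43203436 -0.05439449] 3.0723517 [[ 0.4076 -0.0526  0.018 ]
 [ 0.4941 -0.0583  0.018 ]]
[-0.13  0.28  2.15 -0.    0.71 -1.63]
grip t 54.4 p [ 0.4322 -0.0544  0.0215] w 0.0164 g 59.0 F [-1.1 -0.2  7. ]
up t 56.1 p [ 0.4316 -0.0544  0.1994] w 0.0161 g 58.5 F [-0.9 -0.1 -0.9]
[ 0.18  0.1   2.08 -0.    0.95  1.72]
[ 0.18  0.1   2.08 -0.    0.95  1.72]
flip t 58.9 p [0.42   0.0799 0.2   ] w 0.0165 g 58.5 F [-0.  -1.  -0.8]
```

The flood fill also took in part of the rod, so I'm gripping about 19 mm forward of the handle centre. That is still on the handle. I'll measure the tip in the wrist view.

Run:
```python
from h import *
c=cam('wrist','w4.png'); np.save('w4.npy',c,allow_pickle=True)
o=get_obs(); Rt=R.from_quat(o['orientation']).as_matrix()
for x in (.08,.089,.098): print(x,proj(c,[o['position']+Rt@[x,0,.012]]).round(1))
```

```text
0.08 [[319.4  84.3]]
0.089 [[319.4  58.9]]
0.098 [[319.3  32.8]]
```

View pics/w4.png

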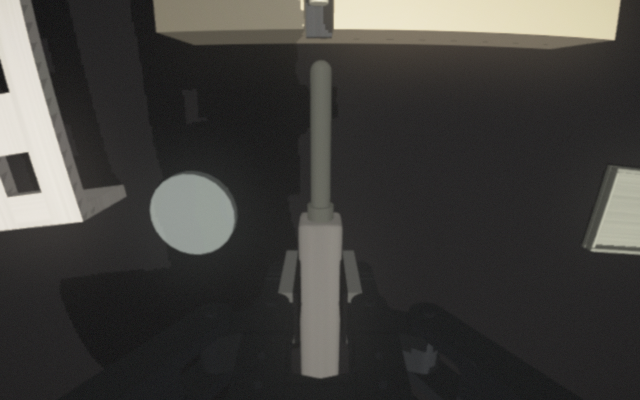

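Run:
```python
from h import *
T=.0885; q=down(UY); P=lambda tip,z=.0675:[*unit(tip-T,.0493),z]
bot.reach(P(-.1,.12),q); bot.servo_line(P(-.1),velocity=.1); bot.dwell(.3); F0=st('pre')['wrist_force']
bot.servo_line(P(-.062),velocity=.04); bot.dwell(.1); st('near')
tip=-.062; log=[]
while tip<-.042:
    tip+=.0005; bot.servo_line(P(tip),velocity=.02); bot.dwell(.04); F=get_obs()['wrist_force']-F0; log.append((round(tip*1000,1),F.round(1).tolist()))
    if -F[0]>8 or np.linalg.norm(F)>14: break
bot.dwell(.5); st('push'); print(log[::3],log[-1])
c=cam('side','side5.png')
bot.servo_line(P(-.11),velocity=.08); st('out'); bot.servo_line(P(-.11,.2));
```

```text
pre t 60.4 p [0.4243 0.0815 0.0679] w 0.0166 g 58.6 F [ 0.7 -1.3 -1.5]
near t 61.6 p [0.4616 0.0827 0.0675] w 0.0163 g 58.6 F [ 0.2 -0.1 -0.6]
push t 69.7 p [0.4738 0.0831 0.0672] w 0.0165 g 58.7 F [-8.3 -0.4  2. ]
[(-61.5, [-0.3, 2.1, 0.9]), (-60.0, [-1.0, 2.5, 0.9]), (-58.5, [-0.6, 2.2, 0.7]), (-57.0, [-0.4, 0.9, 0.7]), (-55.5, [-1.3, 0.5, 0.8]), (-54.0, [-3.2, 1.2, 1.2]), (-52.5, [-3.6, 1.4, 1.5]), (-51.0, [-5.5, 0.6, 1.3]), (-49.5, [-7.2, 2.1, 1.6])] (-49.0, [-9.4, 1.5, 2.8])
out t 70.6 p [0.4148 0.0813 0.0677] w 0.0163 g 58.6 F [-0.6  0.8 -1.4]
```

Run:
```python
from h import *
a=np.pi/2-.055; d=np.array([np.cos(a),np.sin(a)]); xy=np.array([.391,-.3056])-.012*d
bot.reach([*xy,.15],down(a)); bot.servo_line([*xy,.04],velocity=.1); bot.dwell(.2); F0=get_obs()['wrist_force']; z=.034
while z>.024:
    z-=.001; bot.servo_line([*xy,z],velocity=.03); bot.dwell(.05)
    if (get_obs()['wrist_force']-F0)[2]>4: break
st('down'); hand.move_gripper(.035); st('rel'); bot.servo_line([*xy,.2],velocity=.12)
bot.reach([.3,.35,.3],down(np.pi)); bot.dwell(.5); st('end')
cam('top','top5.png'); cam('side','side6.png')
a=cv2.imread('pics/top5.png')[140:300,230:500]; b=cv2.imread('pics/side6.png')[120:375,250:470]
o=np.zeros((600,800,3),np.uint8); a=cv2.resize(a,None,fx=1.5,fy=1.5); b=cv2.resize(b,None,fx=1.8,fy=1.8); o[:a.shape[0],:a.shape[1]]=a; o[:b.shape[0],405:405+395]=b[:,:395]
t=cv2.imread('pics/side5.png')[150:280,200:400]; t=cv2.resize(t,None,fx=2,fy=2); o[300:560,:400]=t
cv2.imwrite('pics/fin.png',o)
```

```text
down t 78.0 p [ 0.3904 -0.3177  0.0255] w 0.0166 g 59.7 F [-2.6  1.7  7.4]
rel t 78.3 p [ 0.3903 -0.3176  0.0249] w 0.0347 g 0.0 F [ 0.7 -0.6 -0.3]
end t 82.8 p [0.3001 0.3499 0.3   ] w 0.035 g 0.0 F [ 0.1 -0.8  1. ]
```

View pics/fin.png

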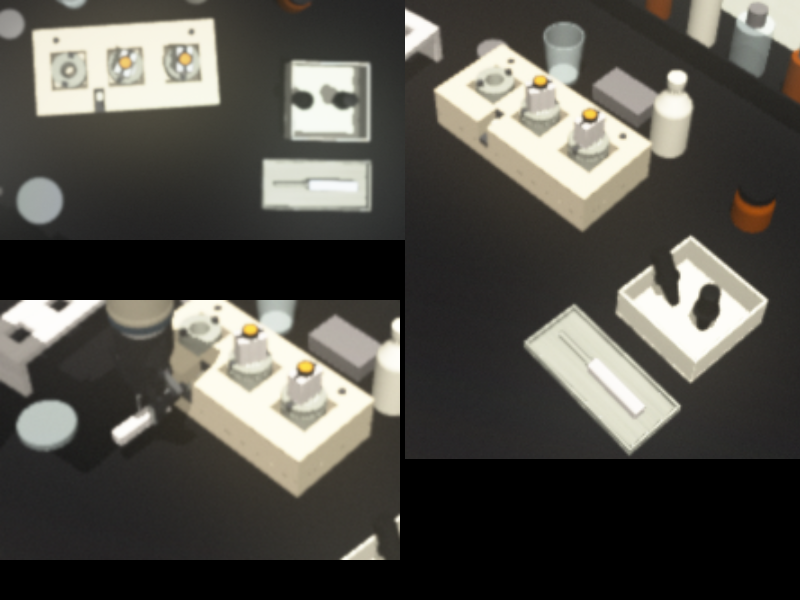

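The final picture shows the stylus lying in the tray, both plugs inside the box, and both arbors flush in their noses.

```bash
python3 -c "
from h import *
print(hand_in())"
```

```text
the job is handed in; nothing more can be done
None
```

I handed the job in at about 83 s of the 210 s. Both dust plugs are in the white box, both arbors are seated over the dogs in the middle and -y spindles, the stylus tip pushed the button in to about 8 N, and the stylus lies in the tray; the hand-in call gave no verdict.

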